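Fetch the stamp from under the drying rack with the reacher

TASK

With the reacher, fetch the round clay stamp out from under the low wire drying rack: take the reacher by grip and trigger, slide its open jaws in around the stamp, squeeze the trigger to close them on it and draw it out well clear in front of the rack. Then let go, so that the jaws open and the stamp is left standing upright. Do not touch the stamp with the hand, and leave the square block and the little cone under the rack where they are.

Things in the scene. Friction and masses are not known exactly. Their poses are not given: they have to be found in the camera images.
- reacher_grip (a point): Reacher, 0.21 kg, standing loose on its flat 110 x 50 x 26 mm housing; slides and turns on the table. Point: 62 mm up, midway between the rear face of the black grip post (26 wide, to 92 high) and the front face of the grey trigger blade (24 wide, 36 to 92 high): 60 mm over both, 40 squeezed. Grip both from above, fingers closing along the shaft (top 23 mm up). x axis: grip to jaws; z up.
- reacher_jaws (a point): Middle between the reacher's two rubber-faced jaws, 268 mm ahead of the grip point along the same x axis, 17 mm up; same axes. Jaws 5 to 29 mm high, 62 mm apart inside when released, 84 mm over all, tips 17 mm ahead of the point. What they close on should have its centre within 15 mm of the point along x.
- trigger (a joint): Trigger travel: 0 released, 0.020 m stop. Each jaw closes 1 mm per mm, meeting the stamp at about 0.015, then pressing it gently (sprung). It takes 12 N to start, 18 N plus friction to the stop (grip with 40 to 60 N); springs back itself. Squeezed 2 to 4 mm the reacher is held and slides along with open jaws. Full squeeze by a still hand shifts the reacher some 10 mm to its jaws.
- stamp_mid (a point): The round stamp to fetch, loose, 50 g, bare red fired clay, as its neighbours: a disc foot of 32 mm diameter and 26 mm height with a narrower knob on it, 46 mm high in all. Point: on its axis, 16 mm above its underside; z up.
- rack_front (a point): Low wire drying rack, fixed, steel, 340 mm wide, 220 deep, 70 mm free height below, 81 mm high, a leg at each corner, bowls on its rear half (to 126 mm). Point: on the table under the middle of the front rail. x axis: from the front into the gap; y along the rail. Under it three clay pieces in a row, 50 to 80 mm behind the rail, about 78 mm apart, in any order.
- block_mid (a point): Square clay block standing under the rack, to be left alone, loose, 27 x 27 x 34 mm; the point is its centre.
- cone_mid (a point): Little clay cone standing under the rack, to be left alone, loose, 32 mm across its foot, 48 mm high; the point is on its axis 16 mm up.
Mind the look-alikes: they are no part of the job. Leave any pink or purple look-alike of the part that bears stamp_mid alone.

How it is judged:
On the way, in this order (a step that is already met when the one before it is completed fails the run):
1. the reacher's jaws are closed on the stamp while it is still in the gap under the rack (value of joint trigger above 0.01 m and contact force between reacher and stamp above 1 N and x of stamp_mid in the frame of rack_front above 0.02 m), for 0.2 s.
2. the stamp has been drawn out in front of the rack in the closed jaws (value of joint trigger above 0.01 m and contact force between reacher and stamp above 1 N and x of stamp_mid in the frame of rack_front below -0.02 m), for 0.2 s.
At the end, for the whole second after the job is handed in: The stamp stands upright (within 11 degrees) and at rest on the table, its centre more than 20 mm in front of the rack's front rail; the trigger is released (under 5 mm of travel) and the reacher at rest; the block and the cone are each within 20 mm of where they were (x of stamp_mid in the frame of rack_front below -0.02 m and angle between stamp_mid's own z axis and vertical below 0.2 rad and height (world z) of stamp_mid below 0.026 m and linear speed of each of stamp, reacher below 0.02 m/s and value of joint trigger below 0.005 m and distance of each of block_mid, cone_mid from where it was at the start of the episode below 0.02 m); the robot touches nothing.
It fails at once if the hand or arm touches the stamp (contact force between the arm and stamp above 1 N).
It fails at once if a finger touches the stamp (contact force between the fingers and stamp above 1 N).
It also fails if it takes over 43 s, if anything falls off the work surface, if the arm or the gripper's body presses on something with over 40 N, if the wrist force passes 120 N, or if a joint passes its speed limit or range.

ROBOT

A 6-joint arm with a two-finger parallel gripper is mounted at the origin on the work surface. World frame = base frame: x ahead of the robot, y to its left, z up, the work surface at z = 0. Lengths are in m, angles in rad, forces in N, time in s.
With the tool pointing down it reaches from about 0.325 to 0.9 m from the base axis. Payload 6.1 kg.
Tool frame: the origin (TCP) lies midway between the tips of the shut fingers; the grasp point (between the pads) lies 19 mm behind it; z points along the fingers, y is the line along which they close (so a half turn about z gives the same grasp; the last joint's range is limited). The gripper opens to 87 mm and grips with 3 to 60 N. Pads are 19 mm wide; open, the fingers measure 117 mm over their backs; the gripper's body (75 mm by 190 mm) begins 51 mm behind the grasp point.
Start: joints at [1.023, 0.22, 1.526, -0, 1.395, -0.126], TCP at [0.256, 0.57, 0.223] pointing down, gripper open.
Joint ranges: [-2.98, 2.98], [-0.91, 2.08], [0.09, 2.57], [-1.24, 4.39], [0.2, 2.65], [-2.68, 2.68]. Speed limits (rad/s): [2.57, 2.57, 3.01, 3.14, 3.14, 3.14].

INTERFACE

Orientations are given as a unit quaternion [x, y, z, w].
In Python, from cell import manip gives the robot as it stands.
- The arm moves only by the shell command python3 -m inch 'ROWS' [FORCE]. ROWS is JSON, a list of rows, each a list of 7 numbers: the shift along the tool's x, y, z in mm, then the turn, a rotation vector about the tool's x, y, z in degrees, then the finger opening in mm, from 0 to 87. A call has exactly 10 rows; each row is the pose to reach, as a shift and turn from the pose commanded when the call began, along the tool's axes at that moment; what a row does not reach only later rows make up. A row lasts 1/12 s, in which the tool goes at most 41.7 mm and 7.16 degrees, less where a joint would pass 70% of its speed; a pose out of reach is approached as far as the arm can. A call with a gripper value outside its range is refused whole. The fingers move at their own pace and stop on an object; FORCE is the grip in N (left out, the last holds). Time passes only in rows, so rows that repeat a pose let the fingers close, or fill a call up. It gives the time, the measured TCP pose, the force, the opening and the grip force at its end, in the units of the state.
- manip.get_obs(): the state, without advancing time (a new reading comes with each control period).
- manip.read_camera(name): name is "scene" or "top"; returns a dict with "color" (420x560x3 uint8, blue, green, red), "depth" (420x560 float32, m along the optical axis (not along the pixel's ray), 0 where there is no reading), "fov_y" (degrees; the focal length in pixels is half the picture's height over the tangent of half this angle, whatever the lens; pixels are square), "cx", "cy" (the principal point, pixels), "dist_coeffs" ([k1, k2, p1, p2, k3] as OpenCV has them; the pictures are not rectified), "world_to_cam" (4x4, takes a point from world to camera coordinates). Camera axes: x right, y down, z forward; pixel columns grow to the right and rows downward; lengths in m; the calibration is good to about 2 mm. A picture is of the moment at which its call begins.
- manip.finish_job(): hands the job in; it is judged then, once.
The state is a dict: "time": time; "q": joint angles; "qd": joint speeds; "effort": joint torques, N m; "ee_pos": TCP position; "orientation": TCP orientation; "contact_force": force on the tool from outside, world axes, zero at the start; "torque": the same for the moment, N m; "width": finger opening in m; "gripper_force": force on a finger pad.
Only numpy, scipy, OpenCV 4.12 (cv2) and the standard library are available. Lean on these libraries where they do the work, as an engineer would, in place of code of your own. Each camera call takes 0.05 s, during which the arm holds its last target. There are 200 camera calls.

## Working session

There is one attempt and no reset: what is moved stays moved. The work goes in short steps, Python scripts to look and compute and a shell command to move; the robot and the scene stay as the last step left them, time stands still between calls to the robot, and variables do not carry over. Pictures are saved under pics/ and viewed, at most 10 in all, crops included, and the job is handed in when it is done.

```bash
mkdir -p pics
cat > h.py <<'E'
import numpy as np, cv2
from cell import manip
def K(c):
    h,w=c["color"].shape[:2]; f=h/2/np.tan(np.radians(c["fov_y"])/2)
    return np.array([[f,0,c["cx"]],[0,f,c["cy"]],[0,0,1.]])
def grab(n):
    c=manip.read_camera(n); c={k:(v if k in("fov_y","cx","cy") else np.array(v)) for k,v in c.items()}
    np.save(f"{n}.npy",c,allow_pickle=True); return c
def load(n): return np.load(f"{n}.npy",allow_pickle=True).item()
def ray(c,uv):
    p=cv2.undistortPoints(np.array(uv,float).reshape(-1,1,2),K(c),c["dist_coeffs"].astype(float)).reshape(-1,2)
    W=c["world_to_cam"];R=W[:3,:3];o=-R.T@W[:3,3]
    return o,np.c_[p,np.ones(len(p))]@R
def plane(c,uv,z):
    o,d=ray(c,uv); return o+d*((z-o[2])/d[:,2])[:,None]
def deproj(c,uv):
    o,d=ray(c,uv); z=np.array([c["depth"][int(v),int(u)] for u,v in uv]); return o+d*z[:,None]
def cloud(c):
    h,w=c["depth"].shape; u,v=np.meshgrid(np.arange(w),np.arange(h)); o,d=ray(c,np.c_[u.ravel(),v.ravel()])
    P=o+d*c["depth"].reshape(-1,1); P[c["depth"].ravel()==0]=np.nan; return P.reshape(h,w,3)
E
python3 - <<'E'
from h import *
a=grab("scene");b=grab("top")
for n,c in(("scene",a),("top",b)):
    cv2.imwrite(f"pics/{n}0.png",c["color"]); print(n,c["fov_y"],c["dist_coeffs"],-c["world_to_cam"][:3,:3].T@c["world_to_cam"][:3,3])
print(manip.get_obs())
E
```

```text
scene 45.46763526077108 [-0.18042918  0.          0.          0.          0.        ] [0.96550876 0.72256959 0.71996165]
top 52.964876322456014 [0.02058153 0.         0.         0.         0.        ] [0.43943919 0.02877261 0.96698113]
{'time': 0.1, 'q': array([ 1.02289004e+00,  2.21160481e-01,  1.52748010e+00, -5.11995473e-07,
        1.39473756e+00, -1.26100372e-01]), 'qd': array([ 0.00082077, -0.00209734, -0.00385501,  0.00020844,  0.00136436,
        0.00019028]), 'effort': array([ 9.39967686e-04, -4.95946634e+01, -3.88519263e+01,  7.01715960e-02,
        5.16323873e-02, -5.17210458e-05]), 'ee_pos': array([0.25558791, 0.56973193, 0.22154727]), 'orientation': array([ 2.09342807e-01,  9.77841906e-01, -8.42612272e-04, -2.94958025e-04]), 'contact_force': array([ 0.46450838,  0.59147368, -0.12673562]), 'torque': array([ 0.07593119, -0.02022779, -0.05349894]), 'gripper_force': 0.0, 'width': 0.08674871639603388}
```

View pics/scene0.png

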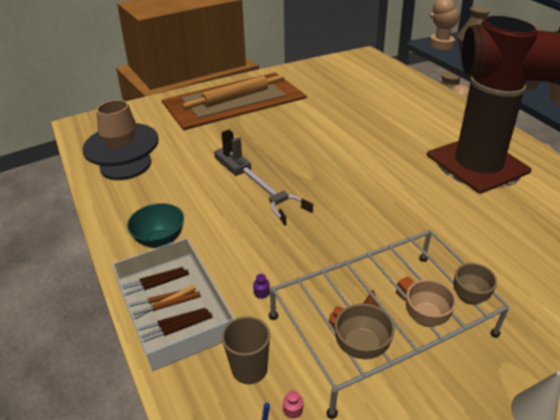

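View pics/top0.png

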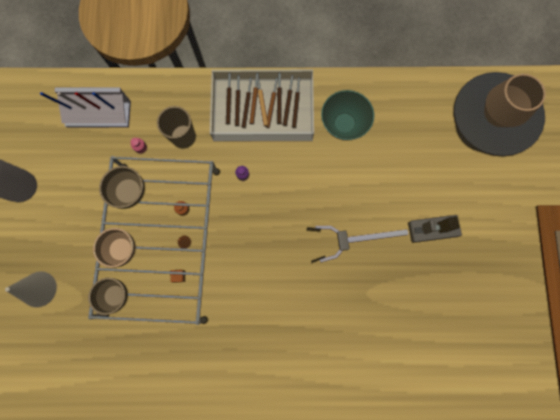

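The scene shows the reacher at about (260,180), the rack with three red-clay pieces beneath it, a purple look-alike at (261,286) and a pink one at (292,404). In the top view the three pieces are at (181,208), (184,242) and (177,276), the purple one is at (242,173) and the pink one at (138,145).

I'll measure these and take close crops of the pieces.

Run:
```python
from h import *
a=load("scene");b=load("top")
A=cv2.resize(a["color"][260:350,300:430],None,fx=5,fy=5,interpolation=cv2.INTER_CUBIC)
B=cv2.resize(b["color"][190:300,140:215],None,fx=5,fy=5,interpolation=cv2.INTER_CUBIC)
h=max(A.shape[0],B.shape[0]);P=lambda x:cv2.copyMakeBorder(x,0,h-x.shape[0],0,0,cv2.BORDER_CONSTANT)
C=np.hstack([P(A),P(B)]);s=min(800/C.shape[1],600/C.shape[0]);cv2.imwrite("pics/crop1.png",cv2.resize(C,None,fx=s,fy=s))
# rack: corners at rail height ~, feet
np.set_printoptions(precision=4,suppress=True)
print("rack corners z.078",plane(b,[(213,163),(201,322),(111,159),(90,318)],.078))
print("pieces z.03",plane(b,[(181,208),(184,242),(177,276)],.03))
print("lookalikes",plane(b,[(242,173),(138,145)],.04))
print("reacher post/trig tops",plane(b,[(449,226),(427,227)],.09), "jaws",plane(b,[(314,229.5),(318,260)],.029))
PC=cloud(b)
hsv=cv2.cvtColor(b["color"],cv2.COLOR_BGR2HSV)
sub=PC[205:255,295:475];m=np.isfinite(sub[...,2])
for lo,hi in((.012,.034),(.034,.07),(.075,.1)):
    k=m&(sub[...,2]>lo)&(sub[...,2]<hi);q=sub[k];v,u=np.nonzero(k);print(lo,len(q),q.min(0) if len(q) else'',q.max(0) if len(q) else '')
k=m&(sub[...,2]>.07);v,u=np.nonzero(k)
for i in range(0,len(v),6):print(u[i]+295,v[i]+205,sub[v[i],u[i]])
```

```text
rack corners z.078 [[0.7102 0.1839 0.078 ]
 [0.3734 0.1977 0.078 ]
 [0.7197 0.4083 0.078 ]
 [0.382  0.4239 0.078 ]]
pieces z.03 [[0.6189 0.2615 0.03  ]
 [0.5418 0.2512 0.03  ]
 [0.4671 0.2632 0.03  ]]
lookalikes [[0.6979 0.1237 0.04  ]
 [0.7653 0.3649 0.04  ]]
reacher post/trig tops [[ 0.5682 -0.3159  0.09  ]
 [ 0.5661 -0.2702  0.09  ]] jaws [[ 0.5695 -0.0389  0.029 ]
 [ 0.5017 -0.0466  0.029 ]]
0.012 1397 [ 0.5153 -0.3697  0.0121] [ 0.6033 -0.0232  0.0339]
0.034 153 [ 0.558  -0.3338  0.034 ] [ 0.5868 -0.2749  0.0699]
0.075 251 [ 0.5582 -0.3378  0.0751] [ 0.5898 -0.275   0.0952]
455 216 [ 0.5898 -0.331   0.0875]
453 217 [ 0.5868 -0.3247  0.0923]
447 218 [ 0.585  -0.3129  0.0905]
453 218 [ 0.5851 -0.3254  0.0902]
444 219 [ 0.5861 -0.314   0.0708]
450 219 [ 0.5826 -0.3182  0.0923]
456 219 [ 0.5827 -0.3309  0.0917]
433 220 [ 0.5811 -0.284   0.0891]
449 220 [ 0.5802 -0.3153  0.0941]
455 220 [ 0.5807 -0.3289  0.0911]
430 221 [ 0.5786 -0.2768  0.0914]
446 221 [ 0.5801 -0.3138  0.0816]
452 221 [ 0.5789 -0.3232  0.0894]
458 221 [ 0.5791 -0.3364  0.0875]
432 222 [ 0.5763 -0.2804  0.0927]
448 
[... 349 characters left out ...]
709 -0.276   0.086 ]
445 225 [ 0.5728 -0.3142  0.0732]
451 225 [ 0.57   -0.3194  0.0919]
457 225 [ 0.5705 -0.333   0.089 ]
430 226 [ 0.5685 -0.2773  0.088 ]
447 226 [ 0.5696 -0.3153  0.0809]
453 226 [ 0.568  -0.3236  0.0913]
459 226 [ 0.5682 -0.3364  0.0902]
433 227 [ 0.5662 -0.2829  0.0892]
449 227 [ 0.5664 -0.3165  0.088 ]
455 227 [ 0.5662 -0.3285  0.0891]
429 228 [ 0.5652 -0.2771  0.0817]
435 228 [ 0.5638 -0.2862  0.0913]
451 228 [ 0.5641 -0.3198  0.0896]
457 228 [ 0.5642 -0.3326  0.0888]
431 229 [ 0.562  -0.2784  0.0894]
447 229 [ 0.5638 -0.3165  0.0764]
453 229 [ 0.5635 -0.3282  0.0786]
430 230 [ 0.5602 -0.2771  0.0869]
446 230 [ 0.5623 -0.3159  0.0721]
431 231 [ 0.5584 -0.2797  0.0848]
```

View pics/crop1.png

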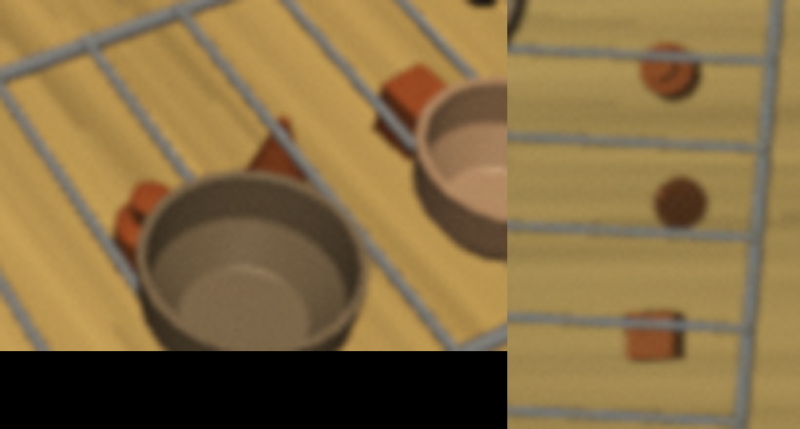

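The left crop shows a round piece with a knob (at scene (335,315)), a pointed one and a square one. So in the top view the cone is at (184,242) and the block at (177,276). Three things could pass for the stamp:
- **Red knobbed piece:** top (181,208). This is my choice, since it is bare red clay with a round foot and a knob.
- **Purple piece:** top (242,173), a look-alike.
- **Pink piece:** top (138,145), a look-alike.

Next I move over the reacher.

```bash
cat > to.py <<'E'
import sys,numpy as np
from scipy.spatial.transform import Rotation as R
from cell import manip
# x y z(TCP) heading(deg) of tool y -> shift in mm and turn in deg in tool axes
x,y,z,h=map(float,sys.argv[1:]); h=np.radians(h); o=manip.get_obs()
Q=R.from_quat(o["orientation"]); yt=np.array([np.cos(h),np.sin(h),0]);zt=np.array([0,0,-1.])
T=R.from_matrix(np.c_[np.cross(yt,zt),yt,zt]); np.set_printoptions(precision=1,suppress=True)
print(o["time"],o["ee_pos"].round(4),"shift",1000*Q.inv().apply(np.array([x,y,z])-o["ee_pos"]),"turn",(Q.inv()*T).as_rotvec(degrees=True),"w",o["width"],"q",o["q"].round(2))
E
python3 -m inch '[[-27,-28,0,0,0,-3,87],[-55,-57,0,0,0,-6,87],[-83,-86,0,0,0,-10,87],[-111,-115,0,0,0,-13,87],[-139,-144,0,0,0,-16,87],[-167,-173,0,0,0,-19,87],[-195,-202,0,0,0,-22,87],[-223,-231,0,0,0,-26,87],[-251,-260,0,0,0,-29,87],[-279,-288,0,0,0,-32,87]]' 50; python3 to.py .573 -.306 .2 97.7
python3 - <<'E'
from h import *
b=load("top");np.set_printoptions(precision=4,suppress=True)
hsv=cv2.cvtColor(b["color"],cv2.COLOR_BGR2HSV)
m=((hsv[...,0]<13)&(hsv[...,1]>130)).astype(np.uint8)[190:300,165:200]
n,l,s,c=cv2.connectedComponentsWithStats(m)
for i in range(1,n):
    if s[i,4]>20: uv=c[i]+[165,190];print(uv,s[i],plane(b,[uv],.03)[0])
E
```

```text
time: 0.93
ee_pos: [0.3924, 0.1913, 0.2223]
orientation: [-0.07, 0.998, -0.0, -0.0]
contact_force: [1.1, -1.3, 0.9]
width: 0.0869
gripper_force: 0.0
0.9333 [0.4 0.2 0.2] shift [-109.6 -517.6   22.3] turn [-0.  -0.   0.3] w 0.08694656382504917 q [ 0.3 -0.2  2.   0.   1.4 -1.4]
[180.8902 209.    ] [10 16 13  8 82] [0.6166 0.2617 0.03  ]
[176.875  277.4375] [ 6 85 13  7 64] [0.464  0.2633 0.03  ]
```

```bash
python3 -m inch '[[-8,-39,0,0,0,0,87],[-16,-78,0,0,0,0,87],[-24,-117,0,0,0,0,87],[-32,-156,0,0,0,0,87],[-41,-195,0,0,0,0,87],[-49,-234,0,0,0,0,87],[-58,-273,0,0,0,0,87],[-66,-312,0,0,0,0,87],[-75,-350,0,0,0,0,87],[-82,-388,0,0,0,0,87]]'; python3 to.py .573 -.306 .135 97.7
```

```text
time: 1.77
ee_pos: [0.5268, -0.1819, 0.222]
orientation: [-0.068, 0.998, 0.0, -0.0]
contact_force: [0.0, 0.3, -0.3]
width: 0.0872
gripper_force: 0.0
1.7667 [ 0.5 -0.2  0.2] shift [ -29.  -129.2   87. ] turn [ 0.  -0.   0.1] w 0.08721409624831747 q [-0.5  0.1  1.7  0.   1.4 -2.2]
```

```bash
python3 -m inch '[[-7,-33,0,0,0,0,87],[-14,-66,5,0,0,0,87],[-21,-100,10,0,0,0,87],[-27,-126,30,0,0,0,87],[-27,-127,60,0,0,0,87],[-27,-127,80,0,0,0,87],[-27,-127,86,0,0,0,87],[-27,-127,86,0,0,0,87],[-27,-127,86,0,0,0,87],[-27,-127,86,0,0,0,87]]'; python3 to.py .573 -.306 .045 97.7
python3 - <<'E'
from h import *
a=grab("scene");cv2.imwrite("pics/s1.png",cv2.resize(a["color"][60:260,150:400],None,fx=3,fy=3))
E
```

```text
time: 2.6
ee_pos: [0.5717, -0.3024, 0.1387]
orientation: [-0.069, 0.998, -0.001, 0.001]
contact_force: [0.1, -0.2, -0.0]
width: 0.0871
gripper_force: 0.0
2.6 [ 0.6 -0.3  0.1] shift [-0.5 -3.5 93.7] turn [-0.1  0.1  0.2] w 0.08710216864004906 q [-0.6  0.3  1.6 -0.   1.3 -2.3]
```

View pics/s1.png

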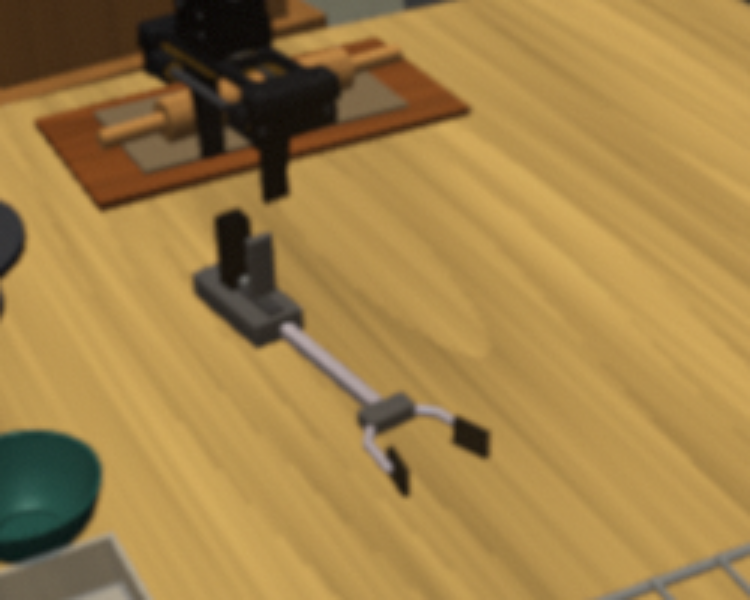

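The open fingers hang astride the post and trigger, at about (245,180) in the crop, with the reacher undisturbed. Next I descend and squeeze lightly.

```bash
python3 -m inch '[[0,-3,15,0,0,0,87],[0,-3,35,0,0,0,87],[0,-3,55,0,0,0,87],[0,-3,72,0,0,0,87],[0,-3,85,0,0,0,87],[0,-3,92,0,0,0,87],[0,-3,94,0,0,0,87],[0,-3,94,0,0,0,87],[0,-3,94,0,0,0,75],[0,-3,94,0,0,0,68]]' 50; python3 -m inch '[[0,0,0,0,0,0,64],[0,0,0,0,0,0,62],[0,0,0,0,0,0,60],[0,0,0,0,0,0,58],[0,0,0,0,0,0,57],[0,0,0,0,0,0,57],[0,0,0,0,0,0,57],[0,0,0,0,0,0,57],[0,0,0,0,0,0,57],[0,0,0,0,0,0,57]]' 50;  python3 - <<'E'
from h import *
np.set_printoptions(precision=4,suppress=True)
b=grab("top");cv2.imwrite("pics/t2.png",cv2.resize(b["color"][190:280,290:490],None,fx=4,fy=4))
o=manip.get_obs();print(o["ee_pos"],o["width"],o["gripper_force"],o["contact_force"])
E
```

```text
time: 3.48
ee_pos: [0.572, -0.3057, 0.044]
orientation: [-0.068, 0.998, -0.001, 0.001]
contact_force: [-0.6, 0.6, 0.4]
width: 0.08
gripper_force: 0.0
time: 4.32
ee_pos: [0.5716, -0.3057, 0.0432]
orientation: [-0.068, 0.998, -0.001, 0.0]
contact_force: [0.2, -3.6, 5.0]
width: 0.0575
gripper_force: 13.8
[ 0.5715 -0.3057  0.0432] 0.05734305672451321 13.875042058371037 [ 0.6516 -3.3314  5.4077]
```

View pics/t2.png

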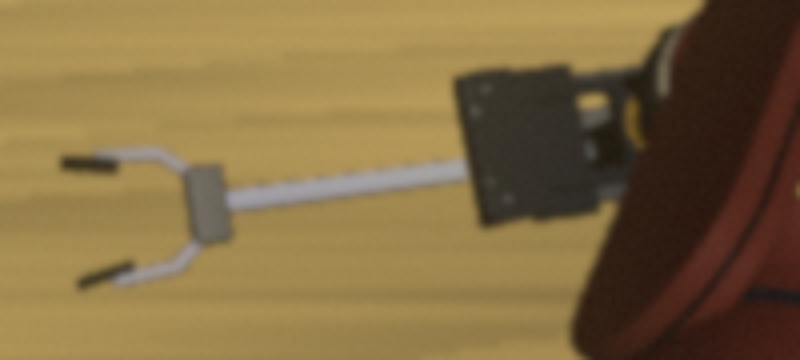

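The fingers hold post and trigger with about 14 N at 57 mm. The jaws are open at roughly (88,163) and (105,275) in the crop. I slide the reacher to a spot in front of the rack, turning it square.

```bash
python3 -m inch '[[-3,7,0,0,0,0.5,57],[-8,20,0,0,0,1,57],[-15,35,0,0,0,2,57],[-23,52,0,0,0,3,57],[-32,70,0,0,0,4,57],[-41,90,0,0,0,5,57],[-50,110,0,0,0,6,57],[-58,130,0,0,0,7,57],[-64,144,0,0,0,7.8,57],[-67,150,0,0,0,7.8,57]]' 50; python3 -m inch '[[0,0,0,0,0,0,57],[0,0,0,0,0,0,57],[0,0,0,0,0,0,57],[0,0,0,0,0,0,57],[0,0,0,0,0,0,57],[0,0,0,0,0,0,57],[0,0,0,0,0,0,57],[0,0,0,0,0,0,57],[0,0,0,0,0,0,57],[0,0,0,0,0,0,57]]'; python3 to.py .618 -.0065 .0435 90
python3 - <<'E'
from h import *
np.set_printoptions(precision=4,suppress=True)
b=grab("top");cv2.imwrite("pics/t3.png",cv2.resize(b["color"][150:300,160:420],None,fx=3,fy=3))
E
```

```text
time: 5.2
ee_pos: [0.6175, -0.1456, 0.0431]
orientation: [-0.001, 1.0, -0.0, 0.0]
contact_force: [-1.2, -4.6, 6.3]
width: 0.0572
gripper_force: 14.3
time: 6.03
ee_pos: [0.6175, -0.1454, 0.043]
orientation: [-0.0, 1.0, 0.001, 0.0]
contact_force: [1.5, 4.4, 6.2]
width: 0.057
gripper_force: 10.0
6.0333 [ 0.6 -0.1  0. ] shift [ -0.6 138.9  -0.1] turn [0.1 0.  0.1] w 0.05704352351592183 q [-0.4  0.4  1.6  0.   1.1 -1.9]
```

View pics/t3.png

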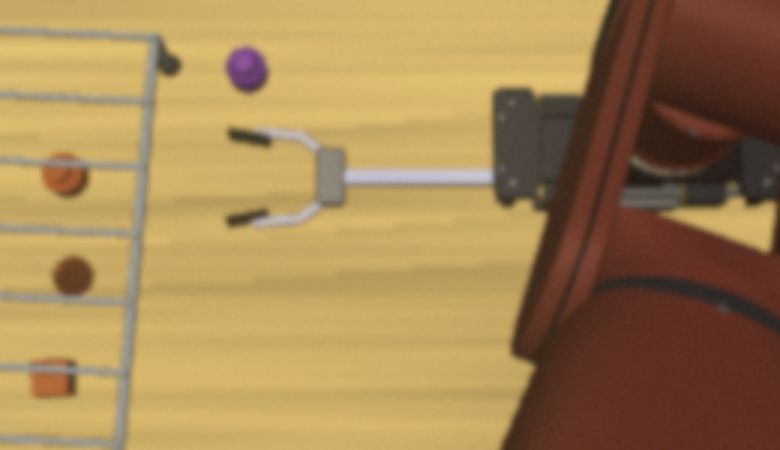

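The jaws at (230,133) and (230,222) line up with the stamp at (65,175), and they clear the purple look-alike and the cone. I check the numbers before sliding in.

Run:
```python
from h import *
np.set_printoptions(precision=4,suppress=True)
b=load("top");hsv=cv2.cvtColor(b["color"],cv2.COLOR_BGR2HSV)
m=((hsv[...,0]<13)&(hsv[...,1]>130)).astype(np.uint8)[195:225,170:196];m=cv2.morphologyEx(m,cv2.MORPH_CLOSE,np.ones((5,5)))
v,u=np.nonzero(m);print(u.min()+170,u.max()+170,v.min()+195,v.max()+195)
c=[(u.min()+u.max())/2+170,(v.min()+v.max())/2+195];print("stamp",c,plane(b,[c],.024))
print("jaw tips",plane(b,[(236,194.3),(236,224)],.029),"shaft",plane(b,[(300,209)],.02))
```

```text
175 187 202 213
stamp [np.float64(181.0), np.float64(207.5)] [[0.6212 0.2631 0.024 ]]
jaw tips [[0.6507 0.1377 0.029 ]
 [0.5822 0.1363 0.029 ]] shaft [[ 0.618  -0.0083  0.02  ]]
```

```bash
python3 -m inch '[[0,4,0,0,0,0,57],[0,14,0,0,0,0,57],[-1,29,0,0,0,0,57],[-1,46,0,0,0,0,57],[-2,63,0,0,0,0,57],[-2,80,0,0,0,0,57],[-2,97,0,0,0,0,57],[-2,113,0,0,0,0,57],[-2,126,0,0,0,0,57],[-2,134,0,0,0,0,57]]' 50; python3 -m inch '[[0,1,0,0,0,0,57],[0,1,0,0,0,0,57],[0,1,0,0,0,0,57],[0,1,0,0,0,0,57],[0,1,0,0,0,0,57],[0,1,0,0,0,0,57],[0,1,0,0,0,0,57],[0,1,0,0,0,0,57],[0,1,0,0,0,0,57],[0,1,0,0,0,0,57]]'
python3 - <<'E'
from h import *
b=grab("top");cv2.imwrite("pics/t4.png",cv2.resize(b["color"][150:300,150:400],None,fx=3,fy=3))
E
```

```text
time: 6.92
ee_pos: [0.619, -0.0123, 0.0432]
orientation: [-0.001, 1.0, -0.0, 0.0]
contact_force: [-0.2, -3.8, 6.7]
width: 0.0573
gripper_force: 14.3
time: 7.75
ee_pos: [0.619, -0.011, 0.043]
orientation: [-0.0, 1.0, 0.001, 0.0]
contact_force: [-0.4, 2.3, 6.5]
width: 0.0572
gripper_force: 11.1
```

View pics/t4.png

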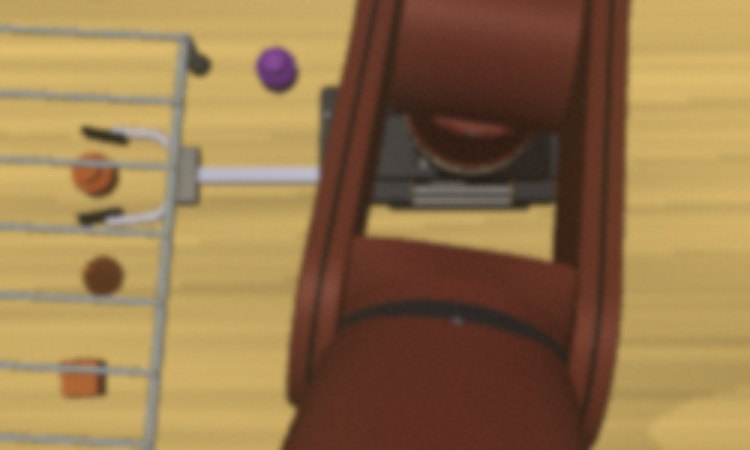

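The jaws straddle the stamp: jaw tips at (82,132) and (82,217), stamp at (95,174), with the cone and block untouched. Squeezing now.

```bash
python3 -m inch '[[0,0,0,0,0,0,55],[0,0,0,0,0,0,53],[0,0,0,0,0,0,51],[0,0,0,0,0,0,49],[0,0,0,0,0,0,47],[0,0,0,0,0,0,45],[0,0,0,0,0,0,43],[0,0,0,0,0,0,41],[0,0,0,0,0,0,39],[0,0,0,0,0,0,38]]' 50; python3 -m inch '[[0,0,0,0,0,0,38],[0,0,0,0,0,0,38],[0,0,0,0,0,0,38],[0,0,0,0,0,0,38],[0,0,0,0,0,0,38],[0,0,0,0,0,0,38],[0,0,0,0,0,0,38],[0,0,0,0,0,0,38],[0,0,0,0,0,0,38],[0,0,0,0,0,0,38]]' 50
python3 - <<'E'
from h import *
b=grab("top");cv2.imwrite("pics/t5.png",cv2.resize(b["color"][150:300,150:300],None,fx=4,fy=4))
E
```

```text
time: 8.63
ee_pos: [0.6192, -0.0129, 0.0432]
orientation: [-0.0, 1.0, -0.0, 0.0]
contact_force: [0.6, -4.5, 7.0]
width: 0.0396
gripper_force: 26.3
time: 9.47
ee_pos: [0.6192, -0.0129, 0.0432]
orientation: [-0.0, 1.0, -0.0, 0.0]
contact_force: [-0.2, -4.4, 6.3]
width: 0.0391
gripper_force: 50.0
```

View pics/t5.png

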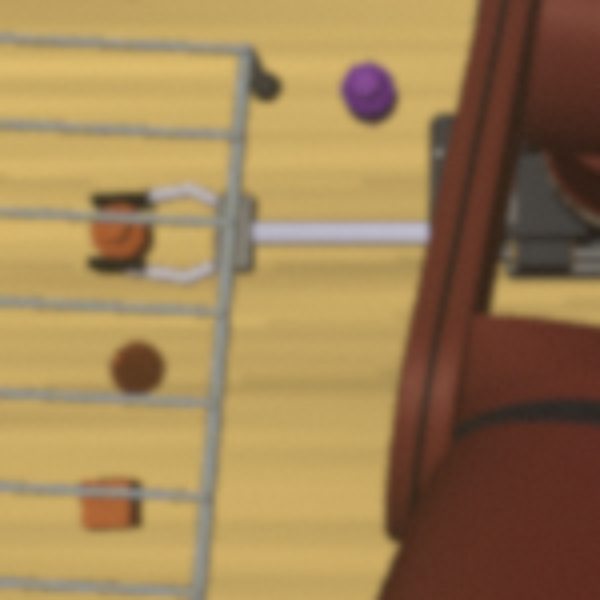

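The jaws are closed on the stamp at (120,230), and the neighbours have not moved. Drawing it straight out.

```bash
python3 -m inch '[[0,-2,0,0,0,0,38],[0,-7,0,0,0,0,38],[0,-15,0,0,0,0,38],[0,-25,0,0,0,0,38],[0,-35,0,0,0,0,38],[0,-46,0,0,0,0,38],[0,-57,0,0,0,0,38],[0,-68,0,0,0,0,38],[0,-79,0,0,0,0,38],[0,-90,0,0,0,0,38]]' 50; python3 -m inch '[[0,-11,0,0,0,0,38],[0,-22,0,0,0,0,38],[0,-33,0,0,0,0,38],[0,-44,0,0,0,0,38],[0,-55,0,0,0,0,38],[0,-66,0,0,0,0,38],[0,-76,0,0,0,0,38],[0,-84,0,0,0,0,38],[0,-89,0,0,0,0,38],[0,-90,0,0,0,0,38]]' 50;  python3 -m inch '[[0,0,0,0,0,0,38],[0,0,0,0,0,0,38],[0,0,0,0,0,0,38],[0,0,0,0,0,0,38],[0,0,0,0,0,0,38],[0,0,0,0,0,0,38],[0,0,0,0,0,0,38],[0,0,0,0,0,0,38],[0,0,0,0,0,0,38],[0,0,0,0,0,0,38]]' 50
python3 - <<'E'
from h import *
a=grab("scene");b=grab("top");
cv2.imwrite("pics/t6.png",np.hstack([cv2.resize(b["color"][150:300,150:350],None,fx=2,fy=2),cv2.resize(a["color"][150:350,200:400],None,fx=2,fy=2)[:300]]))
E
```

```text
time: 10.35
ee_pos: [0.6191, -0.1005, 0.0431]
orientation: [-0.0, 1.0, 0.002, 0.0]
contact_force: [0.5, 4.4, 8.1]
width: 0.0394
gripper_force: 50.0
time: 11.18
ee_pos: [0.6193, -0.1909, 0.0431]
orientation: [0.0, 1.0, 0.002, 0.0]
contact_force: [-0.1, 7.2, 9.3]
width: 0.0395
gripper_force: 50.0
time: 12.02
ee_pos: [0.6193, -0.1909, 0.0431]
orientation: [-0.0, 1.0, 0.001, 0.0]
contact_force: [-0.5, 2.5, 7.3]
width: 0.0394
gripper_force: 50.0
```

View pics/t6.png

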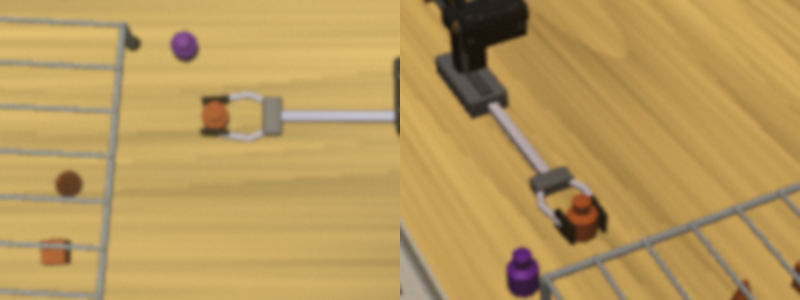

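The stamp stands upright in the closed jaws, well clear of the rack: (215,115) in the left view and (582,217) in the right one. I release slowly, open fully and lift off.

```bash
python3 -m inch '[[0,0,0,0,0,0,41],[0,0,0,0,0,0,43],[0,0,0,0,0,0,45],[0,0,0,0,0,0,47],[0,0,0,0,0,0,49],[0,0,0,0,0,0,51],[0,0,0,0,0,0,53],[0,0,0,0,0,0,55],[0,0,0,0,0,0,57],[0,0,0,0,0,0,59]]' 50; python3 -m inch '[[0,0,0,0,0,0,62],[0,0,0,0,0,0,66],[0,0,0,0,0,0,70],[0,0,0,0,0,0,75],[0,0,0,0,0,0,80],[0,0,0,0,0,0,85],[0,0,0,0,0,0,87],[0,0,0,0,0,0,87],[0,0,0,0,0,0,87],[0,0,0,0,0,0,87]]'; python3 -m inch '[[0,0,-3,0,0,0,87],[0,0,-10,0,0,0,87],[0,0,-20,0,0,0,87],[0,0,-32,0,0,0,87],[0,0,-47,0,0,0,87],[0,0,-65,0,0,0,87],[0,0,-85,0,0,0,87],[0,0,-105,0,0,0,87],[0,0,-125,0,0,0,87],[0,0,-140,0,0,0,87]]';python3 -m inch '[[0,0,-1,0,0,0,87],[0,0,-1,0,0,0,87],[0,0,-1,0,0,0,87],[0,0,-1,0,0,0,87],[0,0,-1,0,0,0,87],[0,0,-1,0,0,0,87],[0,0,-1,0,0,0,87],[0,0,-1,0,0,0,87],[0,0,-1,0,0,0,87],[0,0,-1,0,0,0,87]]'
python3 - <<'E'
from h import *
a=grab("scene");b=grab("top");
cv2.imwrite("pics/t7.png",np.hstack([cv2.resize(b["color"][150:300,150:350],None,fx=2,fy=2),cv2.resize(a["color"][120:320,200:400],None,fx=2,fy=2)[:300]]))
E
```

```text
time: 12.95
ee_pos: [0.6193, -0.19, 0.043]
orientation: [-0.0, 1.0, 0.002, -0.0]
contact_force: [-0.1, 4.6, 6.9]
width: 0.0575
gripper_force: 9.4
time: 13.78
ee_pos: [0.619, -0.1924, 0.0425]
orientation: [-0.0, 1.0, -0.0, -0.0]
contact_force: [0.7, 1.5, -1.0]
width: 0.0869
gripper_force: 0.0
time: 14.62
ee_pos: [0.62, -0.1928, 0.1866]
orientation: [-0.0, 1.0, -0.001, 0.002]
contact_force: [0.0, -0.1, 0.0]
width: 0.0867
gripper_force: 0.0
time: 15.45
ee_pos: [0.619, -0.1923, 0.1834]
orientation: [-0.0, 1.0, 0.0, -0.0]
contact_force: [0.1, -0.6, 0.3]
width: 0.0871
gripper_force: 0.0
```

View pics/t7.png

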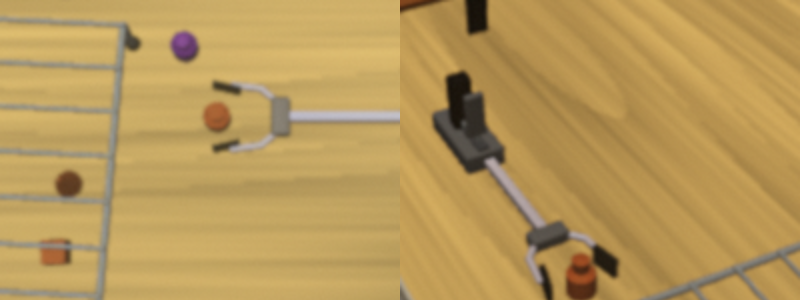

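The jaws are open, the stamp stands upright at (217,116) clear of them, and the hand is up and free. The cone and block are where they were, so I hand in.

```bash
python3 -c "
from cell import manip
print(manip.finish_job())"
```

```text
the job is handed in; nothing more can be done
None
```

I drew the stamp out with the reacher and left it standing upright about 100 mm in front of the rack, jaws open, block and cone in place; the job is handed in at about 15.5 s, with no verdict returned.

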